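Release the transport lock of a slide stage and set its drag screw

TASK

The sliding specimen stage on the bench still has its transport lock in: pull the lock pin up out of the carriage and park it upright in the open notch of the bracket at the stage's left end, fully home with its collar resting on the bracket. Then turn the round thumbscrew on the carriage clockwise until it seats, back it off a quarter turn, and finish while still gripping it at that setting, so that it cannot creep when the lock nut under it is tightened next. Leave the vial and the tweezers beside the stage where they are.

Things in the scene. Friction and masses are not known exactly. Their poses are not given: they have to be found in the camera images.
- stage: Slide stage fixed to the bench: black base 130 (x) x 230 (y) x 12 mm, end blocks 40 mm high, two guide rods along y, aluminium carriage 120 x 120 mm, top 40 mm above the bench. Origin: centre of the underside; y along the rods to the end with the forked bracket (robot's left), x away from the robot, z up. The pin stands 70 mm left of the thumbscrew; a flat slide holder fills the far half.
- lock_pin: Loose steel pin, 45 g. Origin at its lower tip, z up along it. Shaft 8 mm diameter, 36 mm long; collar 18 mm diameter, 36 to 40 mm above the tip; dark knurled grip 16 mm diameter, 44 to 69 mm above the tip. At the start the collar rests on the carriage, tip 4 mm above the bench: raise it 36 mm to leave the carriage, over 42 mm to pass above the bracket.
- pin_grip (a point): Middle of the knurled grip of the lock pin, 56.5 mm above its tip.
- pin_collar (a point): Underside of the lock pin's collar, on the pin's axis, 36 mm above its tip.
- bore_mouth (a point): Top of the 9 mm bore in the carriage (40 mm above the bench) in which the lock pin stands; the bore goes on through the base plate.
- park_seat (a point): Where the centre of the collar's underside belongs when parked: on the bracket's top face, 46 mm above the bench, at the closed end of the notch. Notch 10.5 mm wide, through the 6 mm plate, along the stage's y, open at its outer end (+y) with rounded prongs: slide the shaft in from the side or let it down from above. Free below; the parked tip hangs 10 mm above the bench. Axes as stage.
- park_mouth (a point): Centre of the open outer end of the notch, on the bracket's top face, 20 mm from park_seat along the stage's +y.
- thumb_head: Round knurled black head of the drag screw, 30 mm diameter, 18 mm high, 52 to 70 mm above the bench, axis vertical, can be gripped at any yaw; its height stays the same. Below it a lock nut and a 44 mm dial (long ticks every quarter turn). Origin on the axis, 40 mm above the bench. The white index line lies along its -x and points to the stage's front (-x) when seated.
- screw_axis (a point): Centre of the top face of the thumbscrew head, 70 mm above the bench. Moves with the carriage.
- drag_screw (a joint): Angle of the thumbscrew in rad: 0 = seated (a hard stop), growing as it is turned anticlockwise seen from above (backed off), up to 5.5. It starts 1.2 to 2.8 rad off its seat. Turning it takes about 0.06 N m; it stays where it is left.
- carriage (a joint): Position of the carriage along the stage's y in m, 0 at the start, -0.03 to 0.03; the pin locks it, and with the pin out it slides when pushed with more than 3 N, carrying the thumbscrew along.
- vial_photo: Amber sample vial with white cap, 20 mm diameter, 50 mm high, standing near the left far corner of the stage. Bystander. Origin at the centre of its underside.
- tweezers: Steel tweezers, 122 x 16 x 9 mm, lying along the right end of the stage. Bystander. Origin at the centre of the underside.
- microscope: Fixed microscope to the right of the work and beyond it; keep the arm clear when swinging across. Origin at the middle of its foot on the bench, x away from the robot, y left. In that frame its stage plate (z 187 to 203 mm) and focus knob (z 40 to 97 mm) reach y = +118 and +137 mm, its head (z 270 to 490 mm) spans y -75 to +80 mm, and the eyepieces (z 430 to 490 mm) reach out to x = -241 mm.

How it is judged:
By the outcome, as a careful person would: the job done as asked, in the order asked, and still so for the second after the job is handed in, while the arm keeps its last pose, push and grip.
It also fails if it takes over 67 s, if anything falls off the work surface, if the arm or the gripper's body presses on something with over 40 N, if the wrist force passes 120 N, or if a joint passes its speed limit or range.

ROBOT

A 6-joint arm with a two-finger parallel gripper is mounted at the origin on a cart in front of the work surface, level with it; the furniture and walls round the work are solid. World frame = base frame: x ahead of the robot, y to its left, z up, the work surface at z = 0. Lengths are in mm, angles in rad, forces in N, time in s.
With the tool pointing down it reaches from about 350 to 775 mm from the base axis. Payload 7.3 kg.
Tool frame: the origin (TCP) lies where the fingers leave the gripper's body, on its centre line; the fingertips stand 66 mm ahead of it and the grasp point (between the pads) lies grip_point_offset ahead of it (grip_point_offset is the distance from the TCP to the grasp point, in mm); z points along the fingers, y is the line along which they close (so a half turn about z gives the same grasp; the last joint's range is limited). The gripper opens to 92 mm and grips with 3 to 60 N. Pads are 19 mm wide; open, the fingers measure 130 mm over their backs; the gripper's body (75 mm by 190 mm) begins 47 mm behind the grasp point.
Start: joints at [-1.451, 0.342, 1.524, -0, 1.275, -0.146], TCP at [137.929, -506.571, 292.241] pointing down, gripper open.
Joint ranges: [-2.53, 2.53], [-0.77, 2.02], [0.04, 2.7], [-1, 4.14], [0.28, 2.66], [-3.11, 3.11]. Speed limits (rad/s): [2.57, 2.57, 3.14, 3.14, 3.14, 3.14].

INTERFACE

Orientations are given as a unit quaternion [x, y, z, w].
In Python, from cell import observe, camera, camera_info, sign_off, recognise, grip_point_offset gives the robot as it stands.
- The arm moves only by the tool carry_out, never from a script. Its argument "plan" is a list of rows, each an object with "gripper": the opening, from -1 (shut) to 1 (fully open); "slide": the shift along the tool's x, y, z in m, a list of three; "delta_rot": the turn, a rotation vector about the tool's x, y, z in rad, a list of three. In form: [{"gripper": gripper, "slide": [dx, dy, dz], "delta_rot": [ax, ay, az]}, ...]. A call has 1 to 10 rows; each row shifts and turns the commanded pose from where the row before left it, along the tool's axes as they then stand; what a row does not reach is not made up. A row lasts 1/10 s, in which the tool goes at most 50 mm and 8.59 degrees, less where a joint would pass 70% of its speed; a pose out of reach is approached as far as the arm can. A call is refused whole if a number of a shift passes 0.05 or a number of a turn 0.15, either way. A call with a gripper value outside its range is refused whole. The fingers move at their own pace and stop on an object; "force" is the grip in N (left out, the last holds). Time passes only in rows, so rows that do not move let the fingers close. It gives the time, the measured TCP pose, the force, the opening and the grip force at its end, in the units of the state.
- observe(): the state, without advancing time (a new reading comes with each control period).
- camera(name): name is "scene" or "top" or "wrist"; returns the picture (420x560x3 uint8, red, green, blue); there is no depth.
- camera_info(name): a dict with "fx", "fy", "cx", "cy" (pixels), "eye" and "attitude" of the camera in the world; the wrist camera has in their place "T_tool_cam" (4x4, takes a point from camera to tool coordinates, whose origin is the TCP and whose axes are the flange's). Camera axes: x right, y down, z forward; pixel columns grow to the right and rows downward; lengths in mm; the calibration is good to about 2 mm. A picture is of the moment at which its call begins: read the wrist's pose just before it. camera_info takes no time and is no camera call.
- sign_off(): hands the job in; it is judged then, once.
Trained networks look in the newest picture that a camera, given by its name, has taken for a name from the list of things; names that differ only in an ending like _2 or _b are one class to them, and where a whole thing is asked for, a point or a joint stands for the part that bears it (a point fixed in the world has none). Each returns a list of dicts, best first, with "score" (0 to 1); they miss things now and then, are a little off and sometimes report something else, mostly with a low value. They report only what shows in the picture. A call takes as long as a camera call.
- recognise(camera, query): "centre" ([x, y, z] in mm, in world coordinates, good to about 4 mm: the middle of the surface that is visible of it).
The state is a dict: "time": time; "joints": joint angles; "dq": joint speeds; "joint_efforts": joint torques, N m; "ee_pos": TCP position; "orientation": TCP orientation; "force": force on the tool from outside, world axes, zero at the start; "moment": the same for the moment, N m; "gripper_width": finger opening in mm; "grip_force": force on a finger pad.
Only numpy, scipy, OpenCV 4.12 (cv2) and the standard library are available. Lean on these libraries where they do the work, as an engineer would, in place of code of your own. Each camera call takes 0.05 s, during which the arm holds its last target. There are 200 camera calls.

## Working session

There is one attempt and no reset: what is moved stays moved. The work goes in short steps, Python scripts to look and compute and a tool call to move; the robot and the scene stay as the last step left them, time stands still between calls to the robot, and variables do not carry over. Pictures are saved under pics/ and viewed, at most 10 in all, crops included, and the job is handed in when it is done.

Besides the shell and the picture viewer there is one more tool, called after "Request:" as name(argument=value, ...), one argument or row to a line, values as JSON. carry_out: Moves the arm, as the interface text tells. Its arguments: {"type":"object","properties":{"plan":{"type":"array"},"force":{"type":"number"}},"required":["plan"]}

```bash
mkdir -p pics
python3 - <<'E'
from cell import *
import cv2,numpy as np
s=observe(); print({k:np.round(v,3) for k,v in s.items()}); print(grip_point_offset)
ims=[]
for c in("top","scene"):
    im=camera(c); cv2.imwrite(f"pics/{c}0.png",im[:,:,::-1])
    print(c,camera_info(c))
    for q in("stage","lock_pin","pin_grip","thumb_head","park_seat","park_mouth","screw_axis","bore_mouth","vial_photo","tweezers","microscope"):
        r=recognise(c,q); print(c,q,[(np.round(a["centre"],1),round(a["score"],2)) for a in r[:2]])
print(observe()["time"],camera_info("wrist"))
E
```

```text
{'time': np.float64(0.0), 'joints': array([-1.451,  0.343,  1.525, -0.   ,  1.275, -0.146]), 'dq': array([ 0.002, -0.001,  0.   ,  0.   , -0.002, -0.001]), 'joint_efforts': array([ 1.0000e-03, -4.3124e+01, -2.4422e+01,  7.2000e-02,  5.6000e-02,
       -0.0000e+00]), 'ee_pos': array([ 137.895, -506.229,  291.562]), 'orientation': array([ 0.991,  0.133, -0.   , -0.001]), 'force': array([0.375, 0.89 , 0.321]), 'moment': array([ 0.009, -0.029,  0.023]), 'grip_force': np.float64(0.0), 'gripper_width': np.float64(91.725)}
46.699999999999996
top {'fx': 438.6720881237177, 'fy': 438.6720881237177, 'cx': 279.2028150891655, 'cy': 219.28092460026613, 'eye': array([ 432.96682483,  -30.15424281, 1219.98281946]), 'attitude': array([-0.7011334 ,  0.71058007, -0.04263472,  0.04086816])}
top stage [(array([530.2,  94.2,  40.7]), 0.69)]
top lock_pin [(array([510.1, 123.5,  73.7]), 0.39)]
top pin_grip [(array([534.9,  86.4,  39.3]), 0.27)]
top thumb_head []
top park_seat [(array([532.5,  92.4,  41.5]), 0.81)]
top park_mouth [(array([530.6,  88.9,  35.9]), 0.78)]
top screw_axis []
top bore_mouth [(array(
[... 694 characters left out ...]
6]), 0.97)]
scene bore_mouth [(array([530.5,  97.4,  41.3]), 0.59), (array([498.3, -58.4,   8.5]), 0.25)]
scene vial_photo [(array([585.1, 234.4,  36.1]), 0.54)]
scene tweezers [(array([498.8, -57. ,   7.6]), 0.65)]
scene microscope []
1.2 {'fx': 341.06770768971785, 'fy': 341.06770768971785, 'cx': 280.61487076968774, 'cy': 205.72217067562036, 'T_tool_cam': array([[ 2.68886562e-04, -9.69327665e-01, -2.45771858e-01,
         6.65890198e+01],
       [ 9.99999924e-01,  3.30086416e-04, -2.07816117e-04,
         5.29602838e-01],
       [ 2.82567864e-04, -2.45771784e-01,  9.69327680e-01,
        -9.29081583e+01],
       [ 0.00000000e+00,  0.00000000e+00,  0.00000000e+00,
         1.00000000e+00]])}
```

```bash
cat > h.py <<'E'
from cell import *
import cv2,numpy as np
from scipy.spatial.transform import Rotation as R
def pose(c):
    i=camera_info(c)
    if c=="wrist":
        s=observe();T=i["T_tool_cam"];r=R.from_quat(s["orientation"]).as_matrix()
        return i,r@T[:3,:3],r@T[:3,3]+s["ee_pos"]
    return i,R.from_quat(i["attitude"]).as_matrix(),np.array(i["eye"])
def proj(c,p,P=None):
    i,A,e=P or pose(c); q=(np.atleast_2d(p)-e)@A
    return np.c_[q[:,0]/q[:,2]*i["fx"]+i["cx"],q[:,1]/q[:,2]*i["fy"]+i["cy"]]
def back(c,uv,z,P=None):
    i,A,e=P or pose(c); d=A@np.array([(uv[0]-i["cx"])/i["fx"],(uv[1]-i["cy"])/i["fy"],1])
    return e+d*(z-e[2])/d[2]
E
python3 - <<'E'
from h import *
for c,k in(("top",5),("scene",3)):
    u,v=proj(c,[527,97,40])[0].astype(int); w,h=800//k//2,600//k//2
    im=cv2.imread(f"pics/{c}0.png"); x0,y0=max(u-w,0),max(v-h,0); print(c,x0,y0,k)
    cr=im[y0:y0+2*h,x0:x0+2*w]; cv2.imwrite(f"pics/{c}0c.png",cv2.resize(cr,None,fx=k,fy=k,interpolation=cv2.INTER_CUBIC))
E
```

```text
top 150 176 5
scene 124 162 3
```

View pics/top0c.png

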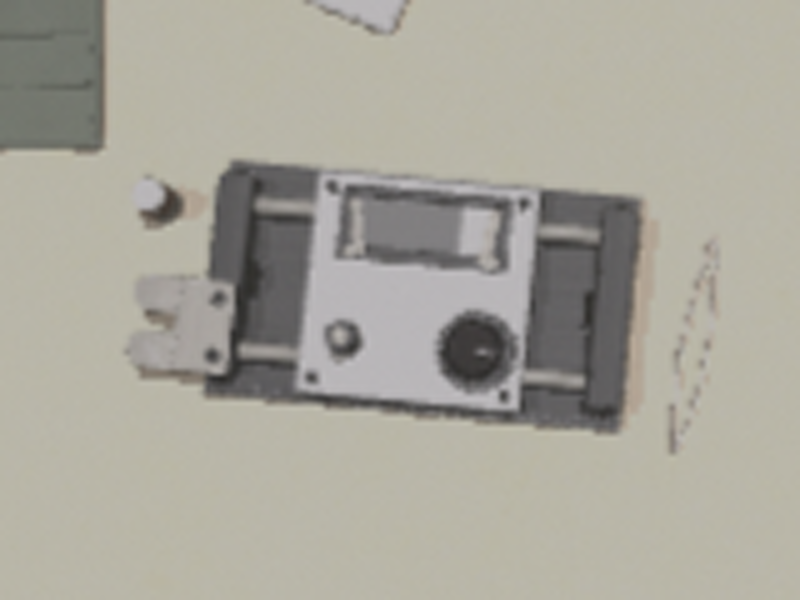

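View pics/scene0c.png

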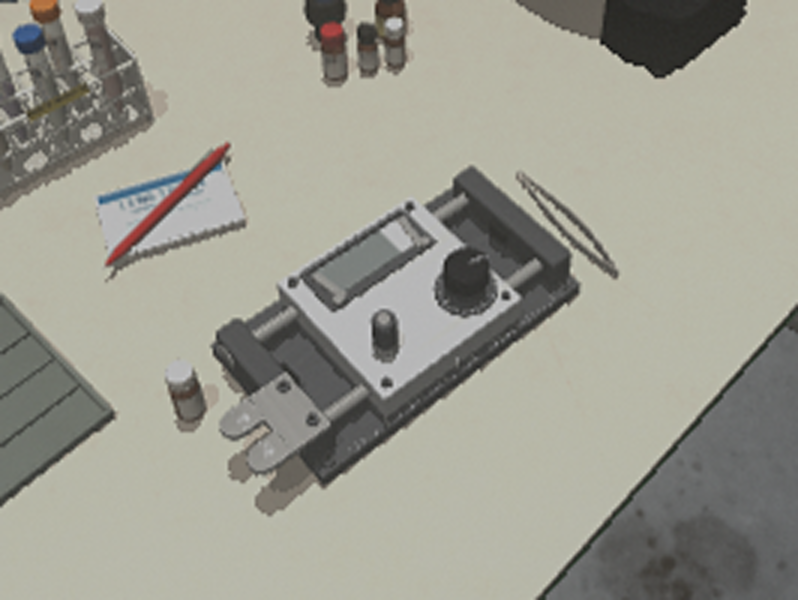

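Run:
```python
from h import *
cr=[(320,168),(540,190),(520,410),(297,390)]
P=np.array([back("top",(150+a/5,176+b/5),40) for a,b in cr]);print(P.round(1), P.mean(0))
d=(P[0]-P[3])+(P[1]-P[2]);e=(P[0]-P[1])+(P[3]-P[2]);print("yaw",np.arctan2(d[1],d[0]),np.arctan2(-e[0],e[1]),np.linalg.norm(d)/2,np.linalg.norm(e)/2)
print("pin",back("top",(150+344/5,176+333/5),73),"knob",back("top",(150+476/5,176+347/5),66))
print("knob sc",back("scene",(124+467/3,162+262/3),70),"pin sc",back("scene",(124+383/3,162+315/3),73))
print("micro foot",back("scene",(124+660/3,162+75/3),0))
im=cv2.imread("pics/top0.png");cv2.imwrite("pics/top0f.png",im)
```

```text
[[601.8 142.6  40. ]
 [588.2  23.3  40. ]
 [469.4  34.9  40. ]
 [481.7 154.5  40. ]] [535.29695878  88.80909275  40.        ]
yaw -0.09803508722015351 -0.10812391966782668 120.03514030707208 120.15991318109567
pin [509.78125032 124.87697133  73.        ] knob [501.95113008  56.38897351  66.        ]
knob sc [501.90343456  56.95378686  70.        ] pin sc [510.91953062 126.25030724  73.        ]
micro foot [ 551.35628617 -242.91752096    0.        ]
```

View pics/top0f.png

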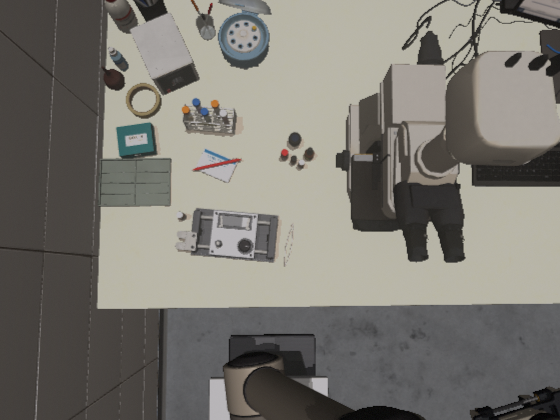

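The top picture shows the stage centred near (235,235), with the pin at (219,243) and the knob at (245,245). The index line points right, so the screw is about 1.5 rad off its seat. The microscope's eyepieces end near (435,257), so I'll swing past them low and at a small radius.

Request:
carry_out(
  plan=[
    {"gripper":1,"slide":[0.024,-0.025,0.009],"delta_rot":[0,0,0]},
    {"gripper":1,"slide":[0.024,-0.025,0.009],"delta_rot":[0,0,0]},
    {"gripper":1,"slide":[0.024,-0.025,0.009],"delta_rot":[0,0,0]},
    {"gripper":1,"slide":[0.024,-0.025,0.009],"delta_rot":[0,0,0]},
    {"gripper":1,"slide":[0.024,-0.025,0.009],"delta_rot":[0,0,0]},
    {"gripper":1,"slide":[0.024,-0.025,0.009],"delta_rot":[0,0,0]},
    {"gripper":1,"slide":[0.024,-0.025,0.009],"delta_rot":[0,0,0]},
    {"gripper":1,"slide":[0.024,-0.025,0.009],"delta_rot":[0,0,0]},
    {"gripper":1,"slide":[0.024,-0.025,0.009],"delta_rot":[0,0,0]},
    {"gripper":1,"slide":[0.024,-0.025,0.009],"delta_rot":[0,0,0]},
  ],
)

```text
time: 2.2
ee_pos: [304.4, -201.2, 202.1]
orientation: [0.991, 0.132, 0.0, 0.0]
force: [0.6, -0.7, -0.6]
gripper_width: 91.7
grip_force: 0.0
```

Request:
carry_out(
  plan=[
    {"gripper":1,"slide":[0,0,0],"delta_rot":[0,0,-0.15]},
    {"gripper":1,"slide":[0,0,0],"delta_rot":[0,0,-0.15]},
    {"gripper":1,"slide":[0,0,0],"delta_rot":[0,0,-0.15]},
    {"gripper":1,"slide":[0,0,0],"delta_rot":[0,0,-0.15]},
    {"gripper":1,"slide":[0,0,0],"delta_rot":[0,0,-0.15]},
    {"gripper":1,"slide":[0,0,0],"delta_rot":[0,0,-0.15]},
    {"gripper":1,"slide":[0,0,0],"delta_rot":[0,0,-0.15]},
    {"gripper":1,"slide":[0,0,0],"delta_rot":[0,0,-0.15]},
  ],
)

```text
time: 3.0
ee_pos: [303.9, -202.4, 202.4]
orientation: [0.741, 0.671, -0.0, 0.0]
force: [-0.4, 0.5, -0.1]
gripper_width: 91.9
grip_force: 0.0
```

Request:
carry_out(
  plan=[
    {"gripper":1,"slide":[0.036,0.017,0],"delta_rot":[0,0,0]},
    {"gripper":1,"slide":[0.036,0.017,0],"delta_rot":[0,0,0]},
    {"gripper":1,"slide":[0.036,0.017,0],"delta_rot":[0,0,0]},
    {"gripper":1,"slide":[0.036,0.017,0],"delta_rot":[0,0,0]},
    {"gripper":1,"slide":[0.036,0.017,0],"delta_rot":[0,0,0]},
    {"gripper":1,"slide":[0.036,0.017,0],"delta_rot":[0,0,0]},
    {"gripper":1,"slide":[0.036,0.017,0],"delta_rot":[0,0,0]},
    {"gripper":1,"slide":[0.036,0.017,0],"delta_rot":[0,0,0]},
    {"gripper":1,"slide":[0.036,0.017,0],"delta_rot":[0,0,0]},
    {"gripper":1,"slide":[0.036,0.017,0],"delta_rot":[0,0,0]},
  ],
)

```text
time: 4.0
ee_pos: [511.3, 139.5, 202.3]
orientation: [0.743, 0.669, 0.0, 0.0]
force: [0.6, -0.4, 0.3]
gripper_width: 92.1
grip_force: 0.0
```

Request:
carry_out(
  plan=[
    {"gripper":0,"slide":[0,0,0],"delta_rot":[0,0,0]},
    {"gripper":0,"slide":[0,0,0],"delta_rot":[0,0,0]},
  ],
)

```text
time: 4.2
ee_pos: [510.4, 138.4, 201.8]
orientation: [0.743, 0.67, -0.0, -0.0]
force: [-0.2, -0.7, -0.9]
gripper_width: 80.2
grip_force: 0.0
```

Run:
```python
from h import *
import pickle
s=observe();print(s["time"],s["ee_pos"],s["orientation"],s["joints"],s["gripper_width"])
P=pose("wrist");im=camera("wrist");pickle.dump(P,open("P1.pkl","wb"))
cv2.imwrite("pics/w1raw.png",im[:,:,::-1]);cv2.imwrite("pics/w1.png",cv2.resize(im[:,:,::-1],(800,600),interpolation=cv2.INTER_CUBIC))
for q in("lock_pin","pin_grip","thumb_head","park_seat","vial_photo","stage"):
    r=recognise("wrist",q); print(q,[(np.round(a["centre"],1),round(a["score"],2)) for a in r[:2]])
```

```text
4.2 [510.43785003 138.42311782 201.75512667] [ 7.42604196e-01  6.69730368e-01 -4.80980542e-04 -1.06010422e-04] [ 1.20034772e-01  4.39750646e-01  1.64334298e+00 -4.36616959e-04
  1.05940756e+00  2.23353452e-01] 80.24972268523344
lock_pin [(array([509.4, 133.4,  75.5]), 0.62)]
pin_grip [(array([502.4, 132.8,  70.9]), 0.69)]
thumb_head []
park_seat [(array([536.4, 150.2,  40.1]), 0.91)]
vial_photo [(array([589.1, 234.6,  48.4]), 0.84)]
stage [(array([535.4, 146.8,  44.2]), 0.7), (array([504.2, 132.3,  70.8]), 0.65)]
```

View pics/w1.png

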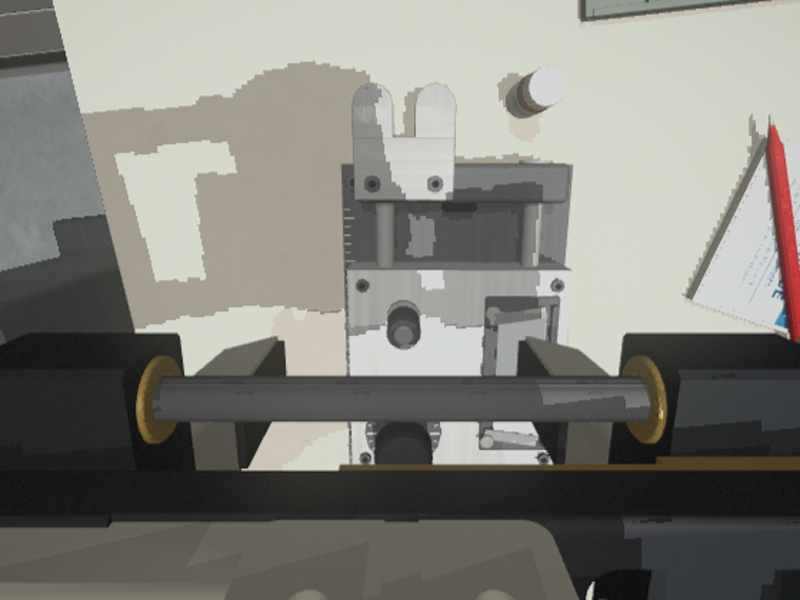

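Run:
```python
from h import *
import pickle
P=pickle.load(open("P1.pkl","rb"))
f=lambda u,v,z:back("wrist",((u+.5)*.7-.5,(v+.5)*.7-.5),z,P)
pts=dict(pin=f(404,331,73),notchL=f(393,134,46),notchR=f(415,134,46),tipL=f(372,83.5,46),tipR=f(436,83.5,46),notchMidTop=f(404.3,100,46),scrL=f(372,184,46),scrR=f(435,184,46),cL=f(348,270,40),cR=f(571,270,40),cs1=f(362,285.5,40),cs2=f(558,285.5,40),vialcap=f(548,86,50))
for k,v in pts.items(): print(k,v.round(1))
yaw=-.1032;ex=np.array([np.cos(yaw),np.sin(yaw)]);ey=np.array([-ex[1],ex[0]])
o=pts["pin"][:2]
for k,v in pts.items(): print(k,"rel pin stage x,y",((v[:2]-o)@ex).round(1),((v[:2]-o)@ey).round(1))
d=pts["cR"]-pts["cL"];print(np.arctan2(d[1],d[0]));d=pts["cs2"]-pts["cs1"];print(np.arctan2(d[1],d[0]))
s=observe()["ee_pos"];print("tcp rel pin", (s[:2]-o)@ex,(s[:2]-o)@ey)
```

```text
pin [511.8 129.4  73. ]
notchL [515.9 221.   46. ]
notchR [526.5 219.9  46. ]
tipL [508.4 244.7  46. ]
tipR [538.6 241.6  46. ]
notchMidTop [522.9 235.9  46. ]
scrL [502.9 198.5  46. ]
scrR [534.1 195.3  46. ]
cL [484.6 155.3  40. ]
cR [602.7 143.2  40. ]
cs1 [491.  146.2  40. ]
cs2 [595.6 135.4  40. ]
vialcap [590.2 234.6  50. ]
pin rel pin stage x,y 0.0 0.0
notchL rel pin stage x,y -5.4 91.6
notchR rel pin stage x,y 5.3 91.6
tipL rel pin stage x,y -15.2 114.4
tipR rel pin stage x,y 15.1 114.4
notchMidTop rel pin stage x,y 0.1 107.1
scrL rel pin stage x,y -15.9 67.9
scrR rel pin stage x,y 15.5 67.9
cL rel pin stage x,y -29.7 23.1
cR rel pin stage x,y 89.0 23.1
cs1 rel pin stage x,y -22.4 14.6
cs2 rel pin stage x,y 82.8 14.6
vialcap rel pin stage x,y 67.2 112.7
-0.10273466266129418
-0.10271798517255869
tcp rel pin -2.100997699666842 7.602944319959135
```

The wrist view shows the pin top at (404,331), in line with the notch (393–415, closed end at y≈135). The stage yaw matches the tool. I'll move down onto the pin.

Request:
carry_out(
  plan=[
    {"gripper":-0.2,"slide":[-0.0085,0.002,0],"delta_rot":[0,0,0]},
    {"gripper":-0.2,"slide":[0,0,0.012],"delta_rot":[0,0,0]},
    {"gripper":-0.2,"slide":[0,0,0.012],"delta_rot":[0,0,0]},
    {"gripper":-0.2,"slide":[0,0,0.012],"delta_rot":[0,0,0]},
    {"gripper":-0.2,"slide":[0,0,0.012],"delta_rot":[0,0,0]},
    {"gripper":-0.2,"slide":[0,0,0],"delta_rot":[0,0,0]},
  ],
)

```text
time: 5.15
ee_pos: [510.6, 129.2, 151.8]
orientation: [0.743, 0.669, -0.002, -0.001]
force: [0.1, -0.4, 0.4]
gripper_width: 37.0
grip_force: 0.0
```

Run:
```python
from h import *
s=observe();print(s["time"],s["ee_pos"],s["gripper_width"])
im=camera("wrist")
cv2.imwrite("pics/w2.png",im[:,:,::-1])
```

```text
5.15 [510.5672086  129.20482394 151.8348093 ] 36.96104301920558
```

View pics/w2.png

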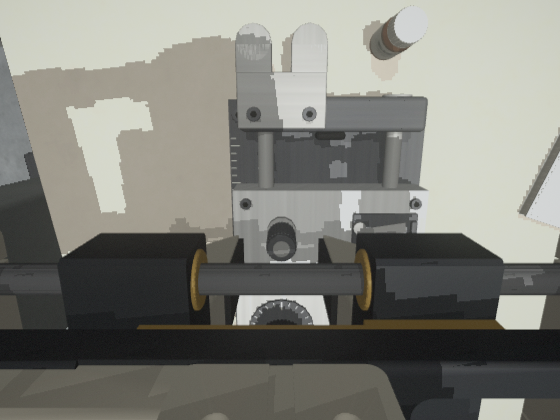

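The pin top is at (281,246), midway between the fingers, which stand at columns 207 and 356. I'll work out its offset along the tool's x.

Run:
```python
from h import *
P=pose("wrist");s=observe();r=R.from_quat(s["orientation"]).as_matrix()
for n,u,v,z in(("pin",281,247,73),("notchend",281,72,46),("tips",281,24,46),("sideL",271,72,46),("sideR",292,72,46),("carr",281,186,40)):
    p=back("wrist",(u,v),z,P);print(n,p.round(1),(r.T@(p-s["ee_pos"])).round(1))
```

```text
pin [512. 128.  73.] [-1.2  1.2 79.9]
notchend [521.5 219.4  46. ] [ 90.8   1.2 106.8]
tips [524.  243.2  46. ] [114.8   1.1 106.8]
sideL [516.1 220.   46. ] [ 90.8  -4.3 106.9]
sideR [527.5 218.8  46. ] [ 90.8   7.2 106.8]
carr [514.8 154.9  40. ] [ 25.9   1.2 112.9]
```

Request:
carry_out(
  plan=[
    {"gripper":-0.2,"slide":[-0.001,0.001,0.01],"delta_rot":[0,0,0]},
    {"gripper":-0.2,"slide":[0,0,0.01],"delta_rot":[0,0,0]},
    {"gripper":-0.2,"slide":[0,0,0.01],"delta_rot":[0,0,0]},
    {"gripper":-0.2,"slide":[0,0,0.009],"delta_rot":[0,0,0]},
    {"gripper":-0.2,"slide":[0,0,0],"delta_rot":[0,0,0]},
  ],
)

```text
time: 5.7
ee_pos: [511.8, 128.0, 113.6]
orientation: [0.743, 0.669, -0.001, -0.001]
force: [0.6, 0.1, 0.6]
gripper_width: 36.6
grip_force: 0.0
```

Request:
carry_out(
  plan=[
    {"gripper":-0.8,"slide":[0,0,0],"delta_rot":[0,0,0]},
    {"gripper":-0.8,"slide":[0,0,0],"delta_rot":[0,0,0]},
    {"gripper":-0.8,"slide":[0,0,0],"delta_rot":[0,0,0]},
    {"gripper":-0.8,"slide":[0,0,0],"delta_rot":[0,0,0]},
    {"gripper":-0.8,"slide":[0,0,0],"delta_rot":[0,0,0]},
  ],
  force=25,
)

```text
time: 6.2
ee_pos: [511.7, 128.3, 115.6]
orientation: [0.743, 0.669, -0.001, -0.001]
force: [-5.6, 0.6, 6.3]
gripper_width: 15.4
grip_force: 25.0
```

Request:
carry_out(
  plan=[
    {"gripper":-0.8,"slide":[0,-0.0005,-0.003],"delta_rot":[0,0,0]},
    {"gripper":-0.8,"slide":[0,0,-0.004],"delta_rot":[0,0,0]},
    {"gripper":-0.8,"slide":[0,0,-0.005],"delta_rot":[0,0,0]},
  ],
)

```text
time: 6.5
ee_pos: [511.8, 128.1, 127.2]
orientation: [0.743, 0.669, -0.0, -0.0]
force: [-3.6, -0.2, -0.5]
gripper_width: 15.5
grip_force: 24.9
```

Request:
carry_out(
  plan=[
    {"gripper":-0.8,"slide":[0,0,-0.006],"delta_rot":[0,0,0]},
    {"gripper":-0.8,"slide":[0,0,-0.008],"delta_rot":[0,0,0]},
    {"gripper":-0.8,"slide":[0,0,-0.008],"delta_rot":[0,0,0]},
    {"gripper":-0.8,"slide":[0,0,-0.008],"delta_rot":[0,0,0]},
    {"gripper":-0.8,"slide":[0,0,-0.008],"delta_rot":[0,0,0]},
    {"gripper":-0.8,"slide":[0,0,0],"delta_rot":[0,0,0]},
  ],
)

```text
time: 7.1
ee_pos: [513.1, 128.2, 166.9]
orientation: [0.743, 0.669, 0.001, 0.001]
force: [0.4, -0.1, -1.2]
gripper_width: 15.3
grip_force: 24.9
```

Run:
```python
from h import *
s=observe();print(s["time"],s["ee_pos"],s["gripper_width"],s["force"],s["moment"])
a=camera("scene")[:,:,::-1];b=camera("wrist")[:,:,::-1]
u,v=proj("scene",[511,135,70])[0].astype(int)
c=cv2.resize(a[v-60:v+60,u-50:u+50],None,fx=4,fy=4,interpolation=cv2.INTER_CUBIC)
d=cv2.resize(b[:, 180:380],(229,480));d=b[0:300,180:380];d=cv2.resize(d,(320,480))
cv2.imwrite("pics/m3.png",np.hstack([c,d]))
```

```text
7.1 [513.14158059 128.21616161 166.85922018] 15.266540796769142 [ 0.41269857 -0.06982073 -1.19760514] [-0.01949102 -0.14036242  0.03543013]
```

View pics/m3.png

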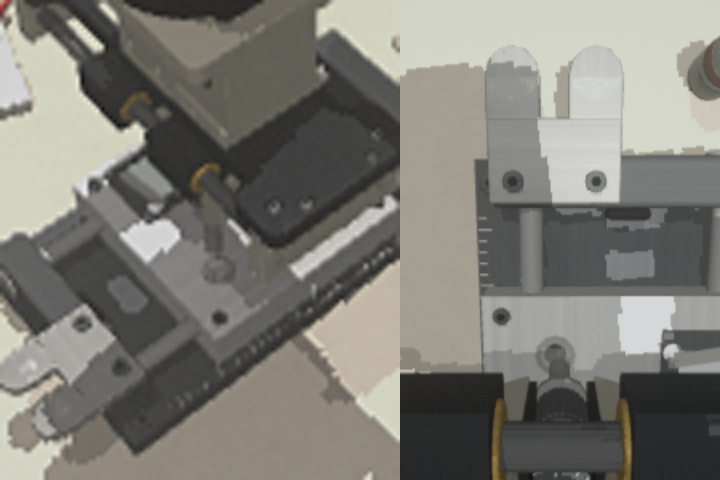

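Run:
```python
from h import *
P=pose("wrist");s=observe();r=R.from_quat(s["orientation"]).as_matrix();t=s["ee_pos"]
for z in(110,74,41): print(z,"tool pt ->",[proj("wrist",t+r@[x,0,z],P)[0].round(1) for x in(-2,0,2)])
for n,u,v,z in(("bore",278,221,40),("notchend",279.5,74,46),("tips",279.5,28,46),("L",268.1,72,46),("R",285,72,46)):
    p=back("wrist",(u,v),z,P);print(n,p.round(1),(r.T@(p-t)).round(1))
im=camera("wrist")[:,:,::-1];cv2.imwrite("pics/w4.png",cv2.resize(im[:260,210:350],(420,780))[:600] if 0 else cv2.resize(im[170:290,220:340],(600,600),interpolation=cv2.INTER_CUBIC))
```

```text
110 tool pt -> [array([279.1, 230.8]), array([279.1, 227.7]), array([279.1, 224.7])]
74 tool pt -> [array([278.8, 252.6]), array([278.8, 249. ]), array([278.8, 245.4])]
41 tool pt -> [array([278.4, 281.7]), array([278.4, 277.5]), array([278.4, 273.1])]
bore [511.7 127.9  40. ] [ -0.3  -0.8 125.5]
notchend [522.4 218.9  46. ] [ 91.3   0.3 119.5]
tips [524.9 243.3  46. ] [115.8   0.3 119.5]
L [515.8 220.7  46. ] [ 92.4  -6.4 119.5]
R [525.7 219.7  46. ] [ 92.4   3.5 119.5]
```

View pics/w4.png

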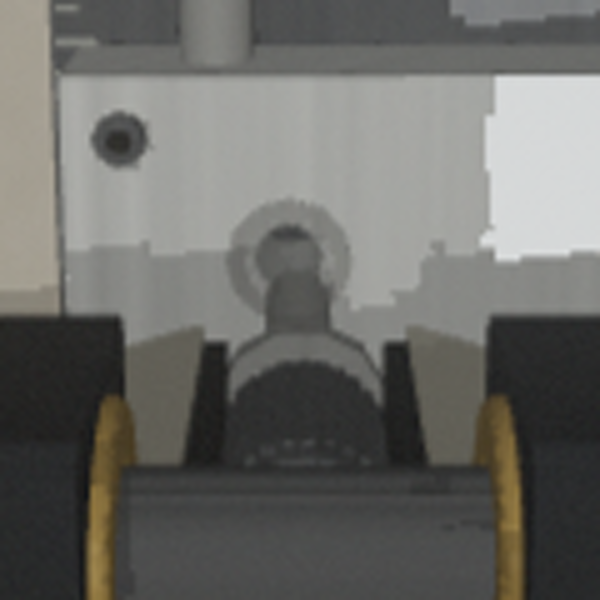

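The pin is in the grip and upright, above the bore at raw (278,220). The notch lies about 1 mm to the −y side of the tool. I'll carry it over the bracket.

Request:
carry_out(
  plan=[
    {"gripper":-0.8,"slide":[0.014,-0.001,0],"delta_rot":[0,0,0]},
    {"gripper":-0.8,"slide":[0.014,0,0],"delta_rot":[0,0,0]},
    {"gripper":-0.8,"slide":[0.014,0,0],"delta_rot":[0,0,0]},
    {"gripper":-0.8,"slide":[0.014,0,0],"delta_rot":[0,0,0]},
    {"gripper":-0.8,"slide":[0.014,0,0],"delta_rot":[0,0,0]},
    {"gripper":-0.8,"slide":[0.014,0,0],"delta_rot":[0,0,0]},
    {"gripper":-0.8,"slide":[0.014,0,0],"delta_rot":[0,0,0]},
    {"gripper":-0.8,"slide":[0,0,0],"delta_rot":[0,0,0]},
    {"gripper":-0.8,"slide":[0,0,0],"delta_rot":[0,0,0]},
  ],
)

```text
time: 8.15
ee_pos: [521.2, 226.0, 165.0]
orientation: [0.743, 0.669, -0.0, 0.0]
force: [0.2, 0.0, -1.2]
gripper_width: 15.3
grip_force: 24.9
```

Run:
```python
from h import *
P=pose("wrist");s=observe();r=R.from_quat(s["orientation"]).as_matrix();t=s["ee_pos"]
print(s["time"],t,s["orientation"])
im=camera("wrist")[:,:,::-1]
x=lambda a,b,c,d:cv2.resize(a[b:b+120,c:c+d],None,fx=4,fy=4,interpolation=cv2.INTER_CUBIC)
a=camera("scene")[:,:,::-1];u,v=proj("scene",[521,225,50])[0].astype(int);print("scene crop",u-50,v-60)
cv2.imwrite("pics/w5.png",np.hstack([x(im,170,230,100),x(a,v-60,u-50,100)]))
for n,q in(("tip",[0,0,110]),("end",[-2.5,0,119.9]),("seatL",[0,-5.25,119.9]),("seatR",[0,5.25,119.9])):print(n,proj("wrist",t+r@q,P)[0].round(1))
```

```text
8.15 [521.24363517 225.95269172 165.02333851] [ 7.42948835e-01  6.69348156e-01 -2.62946766e-04  7.03987083e-05]
scene crop 159 243
tip [279.1 227.7]
end [279.1 226.7]
seatL [271.1 223. ]
seatR [287.2 223. ]
```

View pics/w5.png

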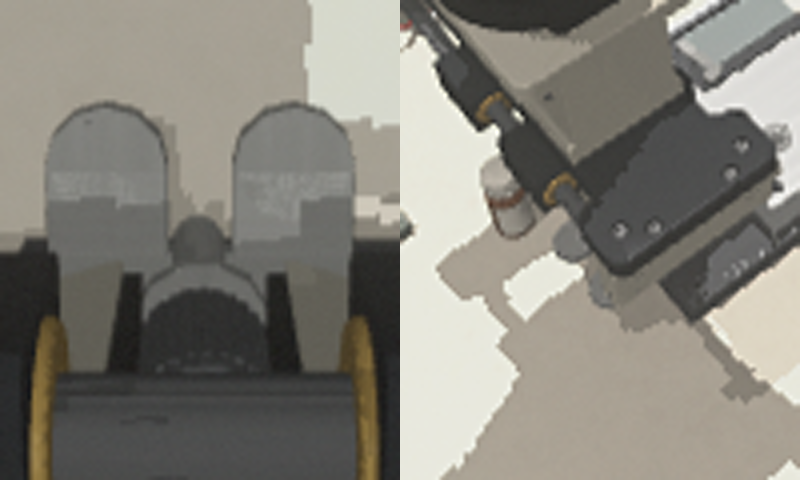

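The notch edges are at crop columns 167 and 233 and the shaft is centred at 198, so it lines up sideways. The prong tips are at crop row 103. I'll check the lengthwise offset from the prong tips.

Run:
```python
from h import *
P=pose("wrist");s=observe();r=R.from_quat(s["orientation"]).as_matrix();t=s["ee_pos"]
for n,u,v,z in(("tips",280,195.7,46),("notchL",230+167/4,210,46),("notchR",230+233/4,210,46),("shaft",230+198.5/4,225,56)):
    p=back("wrist",(u,v),z,P);print(n,p.round(1),(r.T@(p-t)).round(1))
```

```text
tips [523.8 243.5  46. ] [ 18.4   0.6 119.1]
notchL [517.5 234.7  46. ] [  9.   -4.7 119.1]
notchR [528.1 233.6  46. ] [  9.    5.9 119.1]
shaft [521.9 227.3  56. ] [  2.1   0.4 109.1]
```

Request:
carry_out(
  plan=[
    {"gripper":-0.8,"slide":[0,0.0005,0.006],"delta_rot":[0,0,0]},
    {"gripper":-0.8,"slide":[0,0,0.005],"delta_rot":[0,0,0]},
    {"gripper":-0.8,"slide":[0,0,0.005],"delta_rot":[0,0,0]},
    {"gripper":-0.8,"slide":[0,0,0.005],"delta_rot":[0,0,0]},
    {"gripper":-0.8,"slide":[0,0,0],"delta_rot":[0,0,0]},
  ],
)

```text
time: 8.75
ee_pos: [521.5, 225.4, 143.2]
orientation: [0.743, 0.669, -0.001, -0.0]
force: [-0.1, -0.8, -0.4]
gripper_width: 15.1
grip_force: 24.9
```

Tip is well inside the notch with no contact. Further down.

Request:
carry_out(
  plan=[
    {"gripper":-0.8,"slide":[0,0,0.005],"delta_rot":[0,0,0]},
    {"gripper":-0.8,"slide":[0,0,0.005],"delta_rot":[0,0,0]},
    {"gripper":-0.8,"slide":[0,0,0.005],"delta_rot":[0,0,0]},
    {"gripper":-0.8,"slide":[0,0,0.004],"delta_rot":[0,0,0]},
    {"gripper":-0.8,"slide":[0,0,0],"delta_rot":[0,0,0]},
  ],
)

```text
time: 9.25
ee_pos: [521.5, 225.6, 124.4]
orientation: [0.743, 0.669, -0.001, -0.0]
force: [-0.5, 0.3, 0.0]
gripper_width: 16.0
grip_force: 24.9
```

Request:
carry_out(
  plan=[
    {"gripper":-0.8,"slide":[-0.0005,0,0],"delta_rot":[0,0,0]},
    {"gripper":-0.8,"slide":[-0.0005,0,0],"delta_rot":[0,0,0]},
    {"gripper":-0.8,"slide":[-0.0005,0,0],"delta_rot":[0,0,0]},
    {"gripper":-0.8,"slide":[0,0,0],"delta_rot":[0,0,0]},
  ],
)

```text
time: 9.65
ee_pos: [521.8, 224.2, 125.4]
orientation: [0.743, 0.669, 0.0, 0.0]
force: [-0.7, 0.3, -1.2]
gripper_width: 15.2
grip_force: 24.9
```

Request:
carry_out(
  plan=[
    {"gripper":-0.8,"slide":[-0.0005,0,0],"delta_rot":[0,0,0]},
    {"gripper":-0.8,"slide":[0,0,0],"delta_rot":[0,0,0]},
  ],
)

```text
time: 9.85
ee_pos: [521.8, 223.9, 125.4]
orientation: [0.743, 0.669, 0.0, 0.0]
force: [0.8, 1.3, 0.0]
gripper_width: 15.2
grip_force: 24.9
```

Request:
carry_out(
  plan=[
    {"gripper":-0.8,"slide":[-0.0005,0,0],"delta_rot":[0,0,0]},
    {"gripper":-0.8,"slide":[0,0,0],"delta_rot":[0,0,0]},
  ],
)

```text
time: 10.05
ee_pos: [521.8, 223.6, 125.4]
orientation: [0.743, 0.669, 0.001, -0.0]
force: [0.1, 3.6, 0.8]
gripper_width: 15.2
grip_force: 24.9
```

Request:
carry_out(
  plan=[
    {"gripper":-0.8,"slide":[-0.0005,0,0],"delta_rot":[0,0,0]},
    {"gripper":-0.8,"slide":[0,0,0],"delta_rot":[0,0,0]},
  ],
)

```text
time: 10.25
ee_pos: [521.8, 223.3, 125.4]
orientation: [0.743, 0.669, 0.001, -0.0]
force: [0.5, 5.4, -0.4]
gripper_width: 15.4
grip_force: 24.9
```

Request:
carry_out(
  plan=[
    {"gripper":-0.8,"slide":[-0.0005,0,0],"delta_rot":[0,0,0]},
    {"gripper":-0.8,"slide":[0,0,0],"delta_rot":[0,0,0]},
  ],
)

```text
time: 10.45
ee_pos: [521.7, 223.0, 125.4]
orientation: [0.743, 0.669, 0.001, -0.0]
force: [0.4, 6.3, 0.3]
gripper_width: 15.4
grip_force: 24.9
```

Request:
carry_out(
  plan=[
    {"gripper":-0.8,"slide":[0.001,0,0],"delta_rot":[0,0,0]},
    {"gripper":-0.8,"slide":[0,0,0.0015],"delta_rot":[0,0,0]},
    {"gripper":-0.8,"slide":[0,0,0.001],"delta_rot":[0,0,0]},
    {"gripper":-0.8,"slide":[0,0,0.001],"delta_rot":[0,0,0]},
    {"gripper":-0.8,"slide":[0,0,0],"delta_rot":[0,0,0]},
  ],
)

```text
time: 10.95
ee_pos: [521.8, 223.4, 121.7]
orientation: [0.743, 0.669, 0.0, 0.0]
force: [0.4, 5.8, 1.7]
gripper_width: 15.3
grip_force: 24.9
```

Request:
carry_out(
  plan=[
    {"gripper":-0.8,"slide":[0,0,0.001],"delta_rot":[0,0,0]},
    {"gripper":-0.8,"slide":[0,0,0],"delta_rot":[0,0,0]},
  ],
)

```text
time: 11.15
ee_pos: [521.9, 223.5, 121.5]
orientation: [0.743, 0.669, 0.001, 0.0]
force: [-1.6, 3.6, 6.5]
gripper_width: 15.4
grip_force: 25.0
```

Request:
carry_out(
  plan=[
    {"gripper":-0.8,"slide":[0,0,0.001],"delta_rot":[0,0,0]},
    {"gripper":-0.8,"slide":[0,0,0],"delta_rot":[0,0,0]},
  ],
)

```text
time: 11.35
ee_pos: [521.8, 223.6, 121.4]
orientation: [0.743, 0.669, 0.001, 0.0]
force: [-3.5, 3.4, 13.0]
gripper_width: 15.2
grip_force: 25.0
```

Request:
carry_out(
  plan=[
    {"gripper":-0.8,"slide":[0,0,-0.001],"delta_rot":[0,0,0]},
    {"gripper":-0.5,"slide":[0,0,0],"delta_rot":[0,0,0]},
    {"gripper":-0.3,"slide":[0,0,0],"delta_rot":[0,0,0]},
    {"gripper":-0.3,"slide":[0,0,0],"delta_rot":[0,0,0]},
    {"gripper":-0.3,"slide":[0,0,-0.005],"delta_rot":[0,0,0]},
    {"gripper":-0.3,"slide":[0,0,-0.01],"delta_rot":[0,0,0]},
    {"gripper":-0.3,"slide":[0,0,-0.015],"delta_rot":[0,0,0]},
    {"gripper":-0.3,"slide":[0,0,-0.015],"delta_rot":[0,0,0]},
    {"gripper":-0.3,"slide":[0,0,-0.015],"delta_rot":[0,0,0]},
    {"gripper":-0.3,"slide":[0,0,-0.02],"delta_rot":[0,0,0]},
  ],
)

```text
time: 12.35
ee_pos: [521.4, 223.0, 201.6]
orientation: [0.743, 0.669, -0.0, -0.0]
force: [0.9, -0.5, -0.0]
gripper_width: 31.8
grip_force: 0.0
```

Request:
carry_out(
  plan=[
    {"gripper":0.05,"slide":[-0.031,0,0],"delta_rot":[0,0,0]},
    {"gripper":0.05,"slide":[-0.031,0,0],"delta_rot":[0,0,0]},
    {"gripper":0.05,"slide":[-0.031,0,0],"delta_rot":[0,0,0]},
    {"gripper":0.05,"slide":[-0.031,0,0],"delta_rot":[0,0,0]},
    {"gripper":0.05,"slide":[-0.031,0,0],"delta_rot":[0,0,0]},
    {"gripper":0.05,"slide":[-0.031,0,0],"delta_rot":[0,0,0]},
    {"gripper":0.05,"slide":[0,0,0],"delta_rot":[0,0,0]},
    {"gripper":0.05,"slide":[0,0,0],"delta_rot":[0,0,0]},
  ],
)

```text
time: 13.15
ee_pos: [502.3, 37.8, 201.4]
orientation: [0.744, 0.668, 0.0, 0.0]
force: [-1.0, 0.0, -0.2]
gripper_width: 48.2
grip_force: 0.0
```

Run:
```python
from h import *
import pickle
P=pose("wrist");s=observe();r=R.from_quat(s["orientation"]).as_matrix();t=s["ee_pos"]
pickle.dump((P,r,t),open("P6.pkl","wb"))
print(s["time"],t,s["orientation"],s["joints"][5],s["gripper_width"])
im=camera("wrist")[:,:,::-1];cv2.imwrite("pics/w6raw.png",im)
sc=camera("scene")[:,:,::-1];cv2.imwrite("pics/s6raw.png",sc)
u,v=proj("scene",[521,222,60])[0].astype(int);a=cv2.resize(sc[v-50:v+50,u-25:u+25],None,fx=5.6,fy=5.6,interpolation=cv2.INTER_CUBIC)
cv2.imwrite("pics/w6.png",np.hstack([cv2.resize(im[60:340,210:340],None,fx=2,fy=2,interpolation=cv2.INTER_CUBIC),a]))
```

```text
13.15 [502.337551    37.83154571 201.43310305] [7.43831005e-01 6.68367534e-01 4.03104286e-04 3.36542405e-04] 0.029562356977822786 48.217810084598455
```

View pics/w6.png

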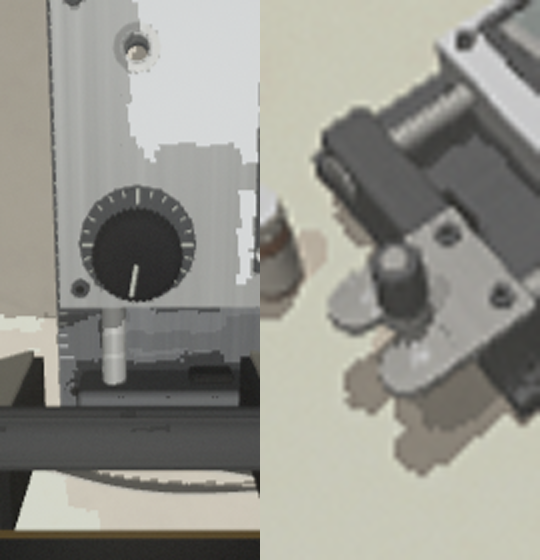

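The pin stands upright in the notch with its collar on the bracket. The knob's top face is centred near crop (137.5,256). The index line runs (136,265)→(132,297), which puts θ≈1.45 rad.

Run:
```python
from h import *
import pickle
P,r,t=pickle.load(open("P6.pkl","rb"))
f=lambda u,v,z:(r.T@(back("wrist",(210+u/2,60+v/2),z,P)-t))
for n,u,v,z in(("bottom",137.5,301,70),("left",92,256,70),("right",183,256,70),("ctr",137.5,256,70),("bore",137,46,40),("bore near pin line",137,46,40),("i0",136,265,70),("i1",132,297,70),("dialL",80,240,44),("dialR",196,240,44),("dialtop",137,185,44)):print(n,f(u,v,z).round(1))
a=f(136,265,70);b=f(132,297,70);d=b-a;print("theta",np.pi/2-np.arctan2(-d[1],-d[0]))
```

```text
bottom [  5.4  -0.3 131.4]
left [ 21.  -15.5 131.4]
right [ 21.   15.  131.5]
ctr [ 21.   -0.3 131.4]
bore [ 90.4  -0.5 161.4]
bore near pin line [ 90.4  -0.5 161.4]
i0 [ 17.9  -0.8 131.4]
i1 [  6.8  -2.2 131.4]
dialL [ 21.9 -21.8 157.4]
dialR [ 21.9  21.3 157.5]
dialtop [ 42.1  -0.6 157.4]
theta 1.4474513001918259
```

Request:
carry_out(
  plan=[
    {"gripper":0.05,"slide":[0.0203,-0.0004,0],"delta_rot":[0,0,0]},
    {"gripper":0.05,"slide":[0,0,0.015],"delta_rot":[0,0,0]},
    {"gripper":0.05,"slide":[0,0,0.015],"delta_rot":[0,0,0]},
    {"gripper":0.05,"slide":[0,0,0.015],"delta_rot":[0,0,0]},
    {"gripper":0.05,"slide":[0,0,0.015],"delta_rot":[0,0,0]},
    {"gripper":0.05,"slide":[0,0,0.012],"delta_rot":[0,0,0]},
    {"gripper":0.05,"slide":[0,0,0.008],"delta_rot":[0,0,0]},
    {"gripper":0.05,"slide":[0,0,0],"delta_rot":[0,0,0]},
    {"gripper":0.05,"slide":[0,0,0],"delta_rot":[0,0,0]},
  ],
)

```text
time: 14.15
ee_pos: [504.1, 58.7, 120.9]
orientation: [0.743, 0.669, 0.0, 0.0]
force: [0.3, 0.1, -0.6]
gripper_width: 48.1
grip_force: 0.0
```

Request:
carry_out(
  plan=[
    {"gripper":-0.6,"slide":[0,0,0],"delta_rot":[0,0,0]},
    {"gripper":-0.6,"slide":[0,0,0],"delta_rot":[0,0,0]},
    {"gripper":-0.6,"slide":[0,0,0],"delta_rot":[0,0,0]},
    {"gripper":-0.6,"slide":[0,0,0],"delta_rot":[0,0,0]},
    {"gripper":-0.6,"slide":[0,0,0],"delta_rot":[0,0,0]},
  ],
  force=30,
)

```text
time: 14.65
ee_pos: [503.2, 58.5, 121.1]
orientation: [0.743, 0.669, -0.0, -0.0]
force: [-4.1, 0.7, 5.8]
gripper_width: 28.7
grip_force: 30.0
```

```bash
cat > st.py <<'E'
from h import *
s=observe();m=R.from_quat(s["orientation"]).as_matrix()
print(s["time"],"yaw",np.arctan2(m[1,0],m[0,0]).round(4),"tilt",m[:2,2].round(4),s["ee_pos"].round(1),"F",s["force"].round(1),"M",s["moment"].round(3),"j6",s["joints"][5].round(4),s["gripper_width"],s["grip_force"])
E
python3 st.py
```

```text
14.65 yaw 1.4657 tilt [-0.0013  0.    ] [503.2  58.5 121.1] F [-4.1  0.7  5.8] M [ 0.074  0.68  -0.032] j6 0.0695 28.698026050772327 30.00126659648231
```

Request:
carry_out(
  plan=[
    {"gripper":-0.6,"slide":[0,-0.0004,0],"delta_rot":[0,0,0.1]},
    {"gripper":-0.6,"slide":[0,0,0],"delta_rot":[0,0,0.12]},
    {"gripper":-0.6,"slide":[0,0,0],"delta_rot":[0,0,0.12]},
    {"gripper":-0.6,"slide":[0,0,0],"delta_rot":[0,0,0.12]},
    {"gripper":-0.6,"slide":[0,0,0],"delta_rot":[0,0,0.12]},
    {"gripper":-0.6,"slide":[0,0,0],"delta_rot":[0,0,0.12]},
    {"gripper":-0.6,"slide":[0,0,0],"delta_rot":[0,0,0.12]},
    {"gripper":-0.6,"slide":[0,0,0],"delta_rot":[0,0,0.12]},
    {"gripper":-0.6,"slide":[0,0,0],"delta_rot":[0,0,0.12]},
    {"gripper":-0.6,"slide":[0,0,0],"delta_rot":[0,0,0.12]},
  ],
  force=35,
)

```text
time: 15.65
ee_pos: [503.4, 58.3, 121.1]
orientation: [0.99, 0.14, -0.0, 0.0]
force: [-2.0, -0.8, 3.7]
gripper_width: 29.0
grip_force: 35.0
```

```bash
python3 st.py
```

```text
15.65 yaw 0.2811 tilt [ 0.0001 -0.0004] [503.4  58.3 121.1] F [-2.  -0.8  3.7] M [-0.081  0.416  0.027] j6 1.2543 29.024673439830497 34.99625532596838
```

Request:
carry_out(
  plan=[
    {"gripper":-0.6,"slide":[0,0,0],"delta_rot":[0,0,0.05]},
    {"gripper":-0.6,"slide":[0,0,0],"delta_rot":[0,0,0.05]},
    {"gripper":-0.6,"slide":[0,0,0],"delta_rot":[0,0,0.05]},
    {"gripper":-0.6,"slide":[0,0,0],"delta_rot":[0,0,0]},
  ],
)

```text
time: 16.05
ee_pos: [503.4, 58.3, 121.1]
orientation: [0.998, 0.068, 0.0, 0.0]
force: [-3.3, -0.7, 5.3]
gripper_width: 28.7
grip_force: 35.0
```

```bash
python3 st.py
```

```text
16.05 yaw 0.1354 tilt [ 0.     -0.0004] [503.4  58.3 121.1] F [-3.3 -0.7  5.3] M [-0.216  0.459 -0.068] j6 1.3999 28.706225284304544 35.00189986949408
```

Request:
carry_out(
  plan=[
    {"gripper":-0.6,"slide":[0,0,0],"delta_rot":[0,0,0.05]},
    {"gripper":-0.6,"slide":[0,0,0],"delta_rot":[0,0,0]},
  ],
)

```text
time: 16.25
ee_pos: [503.4, 58.3, 121.1]
orientation: [0.999, 0.043, 0.0, 0.0]
force: [-2.7, -2.3, 5.9]
gripper_width: 28.5
grip_force: 35.0
```

```bash
python3 st.py
```

```text
16.25 yaw 0.0861 tilt [ 0.0001 -0.0004] [503.4  58.3 121.1] F [-2.7 -2.3  5.9] M [-0.247  0.533 -0.02 ] j6 1.4493 28.521146178382082 35.00220073539822
```

Request:
carry_out(
  plan=[
    {"gripper":-0.6,"slide":[0,0,0],"delta_rot":[0,0,0.05]},
    {"gripper":-0.6,"slide":[0,0,0],"delta_rot":[0,0,0]},
  ],
)

```text
time: 16.45
ee_pos: [503.4, 58.3, 121.1]
orientation: [1.0, 0.019, 0.0, 0.0]
force: [-3.0, -1.8, 5.3]
gripper_width: 28.7
grip_force: 35.0
```

```bash
python3 st.py
```

```text
16.45 yaw 0.0371 tilt [ 0.0001 -0.0007] [503.4  58.3 121.1] F [-3.  -1.8  5.3] M [-0.216  0.503  0.38 ] j6 1.4986 28.66820393658361 35.00081034377217
```

Request:
carry_out(
  plan=[
    {"gripper":-0.6,"slide":[0,0,0],"delta_rot":[0,0,0.01]},
    {"gripper":-0.6,"slide":[0,0,0],"delta_rot":[0,0,0]},
  ],
)

```text
time: 16.65
ee_pos: [503.4, 58.3, 121.1]
orientation: [1.0, 0.014, 0.0, 0.0]
force: [-3.1, -0.9, 6.0]
gripper_width: 29.0
grip_force: 35.0
```

```bash
python3 st.py
```

```text
16.65 yaw 0.0285 tilt [ 0.0001 -0.0008] [503.4  58.3 121.1] F [-3.1 -0.9  6. ] M [-0.195  0.498  0.566] j6 1.5073 29.046019821767253 35.000829353230074
```

Request:
carry_out(
  plan=[
    {"gripper":-0.6,"slide":[0,0,0],"delta_rot":[0,0,-0.02]},
    {"gripper":-0.6,"slide":[0,0,0],"delta_rot":[0,0,0]},
  ],
)

```text
time: 16.85
ee_pos: [503.4, 58.3, 121.1]
orientation: [1.0, 0.024, 0.0, 0.0]
force: [-3.3, -1.4, 5.5]
gripper_width: 28.8
grip_force: 35.0
```

```bash
python3 st.py
```

```text
16.85 yaw 0.0485 tilt [ 0.     -0.0006] [503.4  58.3 121.1] F [-3.3 -1.4  5.5] M [-0.181  0.5    0.172] j6 1.4871 28.819956874477455 35.00145947371493
```

Request:
carry_out(
  plan=[
    {"gripper":-0.6,"slide":[0,0,0],"delta_rot":[0,0,-0.01]},
    {"gripper":-0.6,"slide":[0,0,0],"delta_rot":[0,0,0]},
  ],
)

```text
time: 17.05
ee_pos: [503.4, 58.3, 121.1]
orientation: [1.0, 0.029, 0.0, 0.0]
force: [-3.1, -1.4, 5.3]
gripper_width: 28.9
grip_force: 35.0
```

```bash
python3 st.py
```

```text
17.05 yaw 0.0578 tilt [ 0.0001 -0.0005] [503.4  58.3 121.1] F [-3.1 -1.4  5.3] M [-0.21   0.563  0.039] j6 1.4776 28.942505577059624 35.001207480963785
```

The seat is at yaw ≈ 0.057: torque rises at about 20 N m/rad beyond it, with no slip. I'll back off a quarter turn to yaw ≈ 1.63.

Request:
carry_out(
  plan=[
    {"gripper":-0.6,"slide":[0,0,0],"delta_rot":[0,0,-0.14]},
    {"gripper":-0.6,"slide":[0,0,0],"delta_rot":[0,0,-0.14]},
    {"gripper":-0.6,"slide":[0,0,0],"delta_rot":[0,0,-0.14]},
    {"gripper":-0.6,"slide":[0,0,0],"delta_rot":[0,0,-0.14]},
    {"gripper":-0.6,"slide":[0,0,0],"delta_rot":[0,0,-0.14]},
    {"gripper":-0.6,"slide":[0,0,0],"delta_rot":[0,0,-0.14]},
    {"gripper":-0.6,"slide":[0,0,0],"delta_rot":[0,0,-0.14]},
    {"gripper":-0.6,"slide":[0,0,0],"delta_rot":[0,0,-0.14]},
    {"gripper":-0.6,"slide":[0,0,0],"delta_rot":[0,0,-0.14]},
    {"gripper":-0.6,"slide":[0,0,0],"delta_rot":[0,0,-0.14]},
  ],
)

```text
time: 18.05
ee_pos: [503.1, 58.5, 121.1]
orientation: [0.744, 0.668, -0.0, -0.0]
force: [-4.0, -0.2, 6.9]
gripper_width: 28.9
grip_force: 35.0
```

Request:
carry_out(
  plan=[
    {"gripper":-0.6,"slide":[0,0,0],"delta_rot":[0,0,-0.1]},
    {"gripper":-0.6,"slide":[0,0,0],"delta_rot":[0,0,-0.05]},
    {"gripper":-0.6,"slide":[0,0,0],"delta_rot":[0,0,0]},
    {"gripper":-0.6,"slide":[0,0,0],"delta_rot":[0,0,0]},
  ],
)

```text
time: 18.45
ee_pos: [503.1, 58.5, 121.1]
orientation: [0.694, 0.72, -0.0, -0.0]
force: [-3.9, 0.1, 6.4]
gripper_width: 28.7
grip_force: 35.0
```

```bash
python3 st.py
```

```text
18.45 yaw 1.6076 tilt [-0.0006 -0.0001] [503.1  58.5 121.1] F [-3.9  0.1  6.4] M [-0.133  0.615  0.029] j6 -0.0722 28.709621949023493 35.001395506792505
```

Another 0.022 rad. Then a visual check of the pin from the scene camera.

Request:
carry_out(
  plan=[
    {"gripper":-0.6,"slide":[0,0,0],"delta_rot":[0,0,-0.022]},
    {"gripper":-0.6,"slide":[0,0,0],"delta_rot":[0,0,0]},
    {"gripper":-0.6,"slide":[0,0,0],"delta_rot":[0,0,0]},
  ],
)

```text
time: 18.75
ee_pos: [503.1, 58.5, 121.1]
orientation: [0.686, 0.727, -0.0, -0.0]
force: [-4.3, -0.1, 6.6]
gripper_width: 28.8
grip_force: 35.0
```

```bash
python3 st.py
python3 - <<'E'
from h import *
a=camera("scene")[:,:,::-1];u,v=proj("scene",[530,150,50])[0].astype(int)
w=camera("wrist")[:,:,::-1]
cv2.imwrite("pics/fin.png",np.hstack([cv2.resize(a[v-75:v+75,u-60:u+60],(440,550),interpolation=cv2.INTER_CUBIC),cv2.resize(w[0:315,190:390],(349,550))]))
E
```

```text
18.75 yaw 1.6293 tilt [-0.0007 -0.    ] [503.1  58.5 121.1] F [-4.3 -0.1  6.6] M [-0.031  0.541  0.043] j6 -0.094 28.819732628425168 35.00130415945023
```

View pics/fin.png

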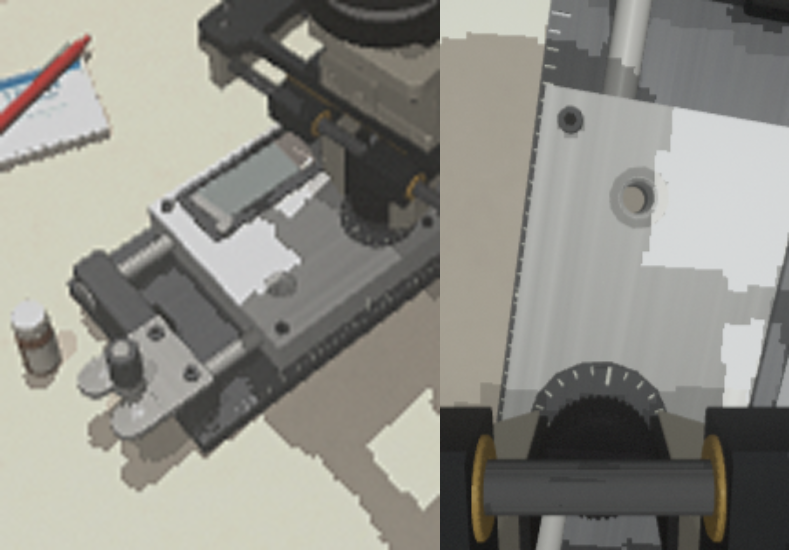

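The pin stands upright in the bracket at (122,365). The vial is standing where it was, and the gripper holds the knob on the carriage. I'm handing the job in.

```bash
python3 -c "
from cell import sign_off
print(sign_off())"
```

```text
the job is handed in; nothing more can be done
None
```

The lock pin is parked upright in the bracket notch with its collar down. The thumbscrew was turned to its seat, backed off a quarter turn (1.57 rad measured at the gripper) and is still gripped there; the job was handed in at 18.8 s of the allowed 67 s.

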